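# Load a can into the can rack with the bench scraper

### The job

Take the bench scraper out of its stand and, with its blade, gently roll the can at the front of the rack along the track and over the low bar, until the row is closed up against the end plate; then keep pressing the row together there with about 7 N for one second, never pushing harder than 15 N. Put the scraper back in its stand, fully down, and let go. Touch the cans in the rack only with the scraper, do not send them rolling fast, and leave the jar, the standing can and the grey pipe coupling where they are.

Things in the scene. Friction and masses are not known exactly. Their poses are not given: they have to be found in the camera images.
- rack: Fixed can rack: a straight, level, open-topped channel, 340 mm long. Origin: centre of its underside, on the counter; x along the track in the loading direction (front x=-170, far end +170 mm), z up. Track floor 12 mm above the counter; side walls 6 mm thick, 83 mm apart inside, tops 45 mm above the counter. A lip 6 mm thick, 10 mm above the floor, closes the front
- frame_zone (a point): Point fixed on the rack's floor (rack x=148 mm), where the steel end frame sits: an upright end plate whose inner face may be set up to 13 mm before or beyond this point. The setting is NOT measured: feel for it. It is clamped and does not yield; plate, cans and blade are hard: once the row is closed up, force rises several newtons per mm
- bar_zone (a point): Point fixed on the rack's floor (rack x=45 mm). The end frame's low round bar lies across the floor here, 103 mm before the plate's face (so up to 13 mm either way), 2 mm proud of the floor. A can takes 1 to 3 N to push over it, and is then kept from rolling back; bar to plate holds two cans with about 1 mm to spare
- can: The can to load: food can with paper label, 60 mm in diameter, 75 mm long, 130 to 250 g, lying across the front half of the track, free to roll. Origin: its centre, 30 mm above the track floor; smooth (friction about 0.3); y is its axis (it lies along the rack's y), x and z turn as it rolls
- row_can: A same-looking can (60 mm in diameter, 75 mm long) already in the rack, lying across the track beyond the bar, with a gap of up to 60 mm between it and the end plate; free to roll. Origin: its centre; y is its axis
- stand: Fixed upright wooden block, 100 mm (x) by 60 mm (y) by 90 mm high, with a slot open at the top, 68 mm (x) by 13 mm (y), 86 mm deep. Origin: centre of its underside, on the counter
- scraper: Bench scraper used as the paddle, 160 g. Steel blade 56 mm wide (x), 5 mm thick (y), running 85 mm down from a wooden handle bar 76 (x) by 24 (y) by 42 mm high. Origin: middle of the blade's lower edge; z up; handle from z=85 to 127 mm. It stands in the stand's slot, handle resting on the block (origin 5 mm above the counter). Grip the handle across its 24 mm
- jar: Bystander: glass jar, 66 mm in diameter, 100 mm high. Origin: centre of its underside
- spare_can: Bystander: can standing upright on the counter, 60 mm in diameter, 75 mm high. Origin: centre of its underside
- coupling: Bystander: short grey pipe coupling standing on end, 58 mm in diameter, 40 mm high. Origin: centre of its underside

How it is judged:
On the way, in this order (a step that is already met when the one before it is completed fails the run):
1. the scraper is lifted clear of its stand (z of scraper in the frame of stand above 0.1 m), for 0.1 s.
2. the can has been rolled up to the can in the row, the scraper's blade behind it, and the row is pressed together against the end plate with more than 4 N for 0.4 s (contact force between scraper and can above 4 N and contact force between can and row_can above 4 N and x of can in the frame of rack above 0.04 m and z of can in the frame of rack below 0.0435 m), for 0.4 s.
At the end, for the whole second after the job is handed in: Both cans lie on the track floor, the can beyond the bar (centre past rack x=40 mm), square across the track (0.15 rad) and within 4 mm of touching the row can; scraper upright (0.12 rad) in its stand, within 12 mm of its centre and 5 mm of fully down; cans and scraper at rest (distance between can and row_can below 0.064 m and x of can in the frame of rack above 0.04 m and z of each of can, row_can in the frame of rack below 0.0435 m and angle between the y axis of can and the y axis of rack, either way round below 0.15 rad and horizontal distance between scraper and stand below 0.012 m and z of scraper in the frame of stand below 0.01 m and angle between scraper's own z axis and vertical below 0.12 rad and linear speed of each of can, row_can, scraper below 0.02 m/s).
It fails at once if the scraper presses on the can with more than 15 N (contact force between scraper and can above 15 N).
It fails at once if the two cans press on each other with more than 15 N (contact force between can and row_can above 15 N).
It fails at once if the robot itself touches a can in the rack (contact force between any of the fingers, the arm and can above 0.5 N or contact force between any of the fingers, the arm and row_can above 0.5 N).
It fails at once if a can in the rack rolls faster than 0.25 m/s (linear speed of any of can, row_can above 0.25 m/s).
It fails at once if a bystander is moved by more than 20 mm (distance of any of jar, spare_can, coupling from where it was at the start of the episode above 0.02 m).
It also fails if it takes over 64 s, if anything falls off the work surface, if the arm or the gripper's body presses on something with over 40 N, if the wrist force passes 120 N, or if a joint passes its speed limit or range.

### The arm

A 6-joint arm with a two-finger parallel gripper is mounted at the origin on the work surface. World frame = base frame: x ahead of the robot, y to its left, z up, the work surface at z = 0. Lengths are in m, angles in rad, forces in N, time in s.
With the tool pointing down it reaches from about 0.25 to 0.725 m from the base axis. Payload 4 kg.
Tool frame: the origin (TCP) lies midway between the tips of the shut fingers; the grasp point (between the pads) lies 19 mm behind it; z points along the fingers, y is the line along which they close (so a half turn about z gives the same grasp; the last joint's range is limited). The gripper opens to 85 mm and grips with 20 to 120 N. Pads are 22 mm wide; open, the fingers measure 114 mm over their backs; the gripper's body (76 mm by 85 mm) begins 54 mm behind the grasp point. The pads swing forward as they close: fully open they stand 13 mm farther back than shut.
Start: joints at [-1.154, 0.241, 0.005, 1.335, 0, 1.571], TCP at [0.202, -0.457, 0.231] pointing down, gripper open.
Joint ranges: [-2.72, 2.72], [-1.05, 1.87], [-1.09, 1.28], [-1.99, 2.15], [-1.42, 1.44], [-3.14, 3.14]. Speed limits (rad/s): [2.79, 2.79, 3.14, 3.14, 3.14, 3.14].

### API

Orientations are given as a unit quaternion [x, y, z, w].
In Python, from workcell import get_obs, camera, job_done, silhouettes gives the robot as it stands. The module is installed in compiled form; this text tells all that it offers.
- The arm moves only by the tool drive_tool, never from a script. Its argument "increments" is a list of rows, each a list of 3 entries, a list of its own where there are three numbers: the shift along the world's x, y, z in mm, then the turn, a rotation vector about the world's x, y, z in degrees, then the opening, from 0 (shut) to 1 (fully open). A call has 1 to 8 rows; each row shifts and turns the commanded pose from where the row before left it; what a row does not reach is not made up. A row lasts 1/12 s, in which the tool goes at most 41.7 mm and 7.16 degrees, less where a joint would pass 70% of its speed; a pose out of reach is approached as far as the arm can. A call is refused whole if a number of a shift passes 41.7 or a number of a turn 7.16, either way. A call with a gripper value outside its range is refused whole. The fingers move at their own pace and stop on an object; the grip force is fixed at half the most. Time passes only in rows, so rows that do not move let the fingers close. It gives the time, the measured TCP pose, the force, the opening and the grip force at its end, in the units of the state.
- get_obs(): the state, without advancing time (a new reading comes with each control period).
- camera(name): name is "side" or "top" or "wrist"; returns a dict with "image" (480x640x3 uint8, red, green, blue), "K" (3x3 intrinsics, pixels), "view" (4x4, takes a point from world to camera coordinates). Camera axes: x right, y down, z forward; pixel columns grow to the right and rows downward; lengths in m; the calibration is good to about 2 mm. A picture is of the moment at which its call begins. There is no depth.
- job_done(): hands the job in; it is judged then, once.
Trained networks look in a picture, given as the dict that the camera call returned (one of the last four; its "shot" number tells which), for a name from the list of things; names that differ only in an ending like _2 or _b are one class to them, and where a whole thing is asked for, a point or a joint stands for the part that bears it (a point fixed in the world has none). Each returns a list of dicts, best first, with "conf" (0 to 1); they miss things now and then, are a little off and sometimes report something else, mostly with a low value. They report only what shows in the picture. A call takes as long as a camera call.
- silhouettes(query, picture): "region" (480x640 bool, what is visible of it) and "bbox" ([left, top, right, bottom] in pixels, round what is visible of it).
The state is a dict: "clock": time; "joint_pos": joint angles; "joint_vel": joint speeds; "tau": joint torques, N m; "eef_pos": TCP position; "tool_rot": TCP orientation; "ft_force": force on the tool from outside, world axes, zero at the start; "ft_torque": the same for the moment, N m; "grip_width": finger opening in m; "grasp_force": force on a finger pad.
Only numpy, scipy, OpenCV 4.12 (cv2) and the standard library are available. Lean on these libraries where they do the work, as an engineer would, in place of code of your own. Each camera call takes 0.05 s, during which the arm holds its last target. There are 200 camera calls.

## Working session

There is one attempt and no reset: what is moved stays moved. The work goes in short steps, Python scripts to look and compute and a tool call to move; the robot and the scene stay as the last step left them, time stands still between calls to the robot, and variables do not carry over. Pictures are saved under pics/ and viewed, at most 10 in all, crops included, and the job is handed in when it is done.

Besides the shell and the picture viewer there is one more tool, called after "Request:" as name(argument=value, ...), one argument or row to a line, values as JSON. drive_tool: Moves the arm, as the interface text tells. Its arguments: {"type":"object","properties":{"increments":{"type":"array"}},"required":["increments"]}

```bash
mkdir -p pics; cat > h.py <<'E'
import numpy as np, cv2
from workcell import *
def ray(p,u,v):
    V=np.array(p["view"]);K=np.array(p["K"]);R=V[:3,:3];o=-R.T@V[:3,3]
    return o,R.T@np.linalg.inv(K)@np.array([u,v,1.])
def onz(p,u,v,z):
    o,d=ray(p,u,v);return o+d*(z-o[2])/d[2]
def proj(p,X):
    V=np.array(p["view"]);c=V[:3,:3]@np.array(X)+V[:3,3];q=np.array(p["K"])@c;return q[:2]/q[2]
E
python3 - <<'E'
from h import *
o=get_obs();print(o["eef_pos"],o["tool_rot"],o["ft_force"])
ims=[]
for n in("top","side"):
    p=camera(n);im=p["image"][:,:,::-1].copy()
    print(n,np.round(onz(p,320,240,0),3),np.round(ray(p,0,0)[0],3))
    for q in("rack","can","stand","scraper","jar","coupling"):
        for s in silhouettes(q,p)[:4]:
            if s["conf"]<.3: continue
            b=s["bbox"];m=s["region"].astype(np.uint8)
            ys,xs=np.nonzero(m);r=cv2.minAreaRect(np.c_[xs,ys].astype(np.float32))
            print(q,round(s["conf"],2),np.round(b),np.round(r[0],1),np.round(r[1],1),round(r[2],1))
            cv2.rectangle(im,(int(b[0]),int(b[1])),(int(b[2]),int(b[3])),(0,0,255),1);cv2.putText(im,q,(int(b[0]),int(b[1])),0,.4,(255,0,0))
    cv2.imwrite(f"pics/{n}1.png",im)
E
```

```text
[ 0.20216263 -0.45658575  0.23040504] [ 9.78361151e-01  2.06901686e-01 -2.10856716e-04 -1.05212767e-03] [-0.18125151  0.58952999 -0.80584656]
top [0.545 0.016 0.   ] [0.393 0.011 1.13 ]
rack 0.76 [219. 197. 402. 263.] [310.1 230.9] [181.7  54.3] 4.5
can 0.59 [270. 206. 303. 250.] [285.3 226. ] [32.4 44.3] 5.0
scraper 0.97 [128. 263. 160. 310.] [143.5 285.6] [46.9 18.4] 66.2
scraper 0.67 [275. 300. 309. 336.] [294.5 316.5] [33.9 33.9] 45.0
scraper 0.48 [219. 199. 405. 265.] [310.2 230.8] [181.4  53.2] 4.7
jar 0.7 [501. 268. 553. 305.] [526.  285.3] [37.2 50.8] 85.6
coupling 0.87 [353. 311. 385. 340.] [367. 324.] [30. 30.] 90.0
coupling 0.43 [277. 300. 312. 334.] [294.8 315.8] [33.2 32.5] 45.0
side [ 0.516  0.043 -0.   ] [ 0.406 -0.481  0.661]
rack 0.87 [310. 159. 390. 318.] [349.2 238.9] [159.9  61.7] 81.3
can 0.79 [320. 190. 365. 226.] [342.4 204.9] [31.1 43.1] 87.6
stand 0.58 [237. 109. 296. 163.] [266.2 136.4] [50.8 55.4] 77.3
stand 0.37 [319. 188. 363. 223.] [342.1 204.9] [32.3 43. ] 84.8
scraper 0.96 [241.  94. 278. 121.] [261.1 107.2] [23.7 39.4] 63.4
jar 0.93 [313. 436. 364. 480.] [338. 456.] [46. 54.] 90.0
coupling 0.9 [238. 276. 274. 315.] [256. 296.] [40. 36.] 90.0
```

View pics/top1.png

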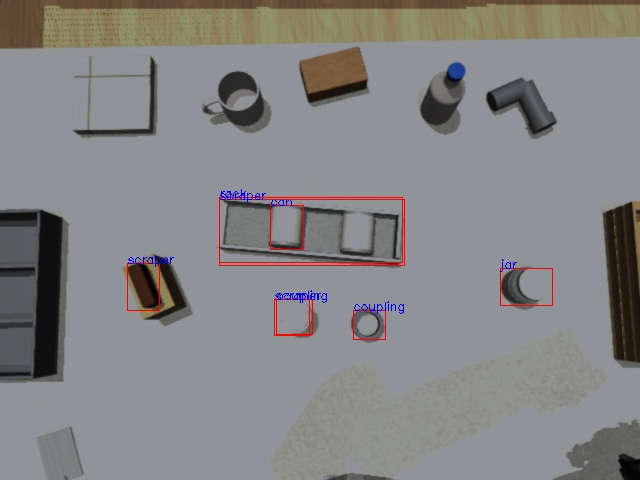

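View pics/side1.png

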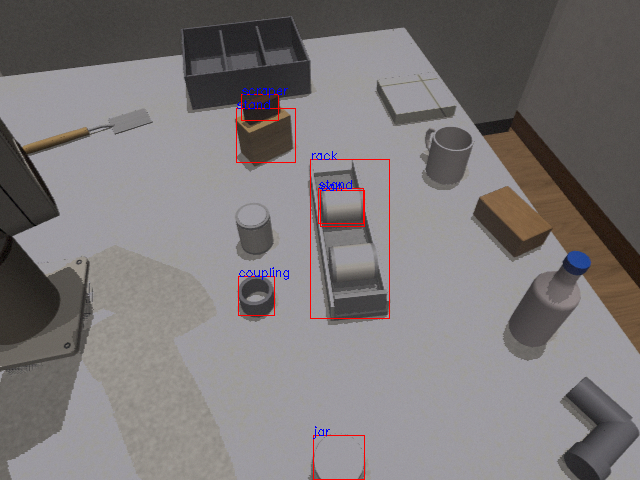

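The rack's front is at image left in the top view. The can sits at about px 286 and the row can at about 357. The scraper and stand are at (143, 285), with the standing can, coupling and jar below and to the right. Next I fit the poses.

```bash
cat >> h.py <<'E'
from scipy.optimize import minimize
def fit(views,size,z0,g,yaw0):
    sx,sy,sz=size
    C=np.array([[a*sx/2,b*sy/2,c] for a in(-1,1) for b in(-1,1) for c in(z0,z0+sz)])
    def f(q):
        c,s=np.cos(q[2]),np.sin(q[2]);X=C@np.array([[c,s,0],[-s,c,0],[0,0,1]])+[q[0],q[1],0];L=0
        for p,m in views:
            P=np.array([proj(p,x) for x in X]);H=cv2.convexHull(np.float32(P))
            im=np.zeros((480,640),np.uint8);cv2.fillConvexPoly(im,np.int32(np.round(H*16)),255,cv2.LINE_AA,4)
            L+=np.abs(im/255.-m).sum()/m.sum()
        return L
    x0=np.array([g[0],g[1],yaw0]);S=np.vstack([x0,x0+[.015,0,0],x0+[0,.015,0],x0+[0,0,.15]])
    r=minimize(f,x0,method="Nelder-Mead",options=dict(initial_simplex=S,xatol=1e-4,fatol=1e-4))
    S=np.vstack([r.x,r.x+[.005,0,0],r.x+[0,.005,0],r.x+[0,0,.06]])
    r=minimize(f,r.x,method="Nelder-Mead",options=dict(initial_simplex=S,xatol=1e-4,fatol=1e-4))
    return np.round(r.x,4),round(r.fun,3)
E
python3 - <<'E'
from h import *
t=camera("top");s=camera("side")
print("ydir",proj(t,[.5,.1,0]),proj(t,[.5,0,0]))
def best(q,p):
    return silhouettes(q,p)[0]["region"]
mr=[(p,best("rack",p)) for p in(t,s)]
hull=[]
for p,m in mr:
    ys,xs=np.nonzero(m);H=cv2.convexHull(np.c_[xs,ys].astype(np.int32));im=np.zeros((480,640),np.uint8);cv2.fillConvexPoly(im,H,1);hull.append((p,im))
g=onz(t,311,231,.045)
for v in(hull,hull[:1],hull[1:]): print("rack",fit(v,(.34,.095,.045),0,g,-np.pi/2-.08))
ms=[(p,best("scraper",p)) for p in(t,s)]
g=onz(t,143.5,285.6,.13)
for v in(ms,ms[:1],ms[1:]):
  for y in(-.4,.4): print("handle",fit(v,(.076,.024,.042),.09,g,y))
print("stand",fit([(s,best("stand",s))],(.1,.06,.09),0,g,-.4))
for u,v in((286,227),(357,231)):
    print("can top",onz(t,u,v,.06))
for q in("can","row_can"):
  for d in silhouettes(q,t)+silhouettes(q,s): print(q,round(d["conf"],2),d["bbox"])
im=cv2.resize(t["image"][180:330,110:410,::-1],None,fx=2.6,fy=2.6,interpolation=cv2.INTER_CUBIC);cv2.imwrite("pics/c2.png",im)
E
```

```text
ydir [276.9095349  263.81471756] [328.81240659 262.84477622]
rack (array([ 0.5597,  0.035 , -1.677 ]), np.float64(0.07))
rack (array([ 0.5598,  0.0344, -1.6741]), np.float64(0.025))
rack (array([ 0.5603,  0.0372, -1.6787]), np.float64(0.038))
handle (array([0.4563, 0.3227, 0.4867]), np.float64(0.39))
handle (array([0.4559, 0.3223, 0.4764]), np.float64(0.392))
handle (array([0.4547, 0.3216, 0.471 ]), np.float64(0.197))
handle (array([0.4558, 0.3216, 0.4692]), np.float64(0.198))
handle (array([0.4576, 0.3267, 0.5673]), np.float64(0.163))
handle (array([0.4577, 0.3268, 0.5522]), np.float64(0.162))
stand (array([ 0.4581,  0.3145, -0.2718]), np.float64(0.306))
can top [0.56191692 0.0779388  0.06      ]
can top [ 0.55200956 -0.05232281  0.06      ]
can 0.68 [270.0, 205.0, 301.8, 250.7]
can 0.59 [320.2, 189.3, 365.8, 223.9]
can 0.5 [310.6, 160.4, 391.1, 317.9]
row_can 0.6 [340.6, 212.2, 373.8, 259.0]
row_can 0.83 [329.7, 242.6, 379.1, 282.0]
```

View pics/c2.png

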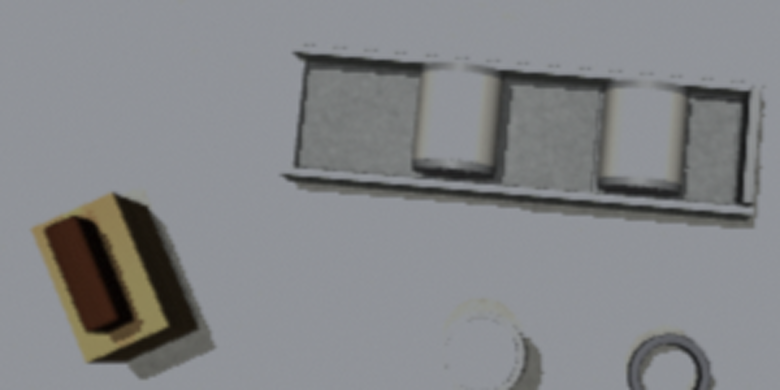

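Request:
drive_tool(
  increments=[
    [[10,31,1],[0,0,7.1],1],
    [[10,31,1],[0,0,7.1],1],
    [[10,31,1],[0,0,7.1],1],
    [[10,31,1],[0,0,7.1],1],
    [[10,31,1],[0,0,7.1],1],
    [[10,31,1],[0,0,7.1],1],
    [[10,31,1],[0,0,7.1],1],
    [[10,31,1],[0,0,7.1],1],
  ],
)

```text
clock: 1.92
eef_pos: [0.2825, -0.2078, 0.2395]
tool_rot: [0.76, 0.649, 0.0, 0.0]
ft_force: [1.4, 0.3, 0.1]
grip_width: 0.0855
grasp_force: 0.0
```

```bash
python3 -c "
from h import *
o=get_obs();print(np.round(o['joint_pos'],3),o['eef_pos'],o['tool_rot'])"
```

```text
[-0.634 -0.063 -0.311  1.321  0.     1.094] [ 0.28252691 -0.20779657  0.2395379 ] [7.60453484e-01 6.49392292e-01 1.25808744e-04 3.65991115e-04]
```

Request:
drive_tool(
  increments=[
    [[10,31,1],[0,0,7.1],1],
    [[10,31,1],[0,0,7.1],1],
    [[10,31,1],[0,0,7.1],1],
    [[10,31,1],[0,0,7.1],1],
    [[10,31,1],[0,0,7.1],1],
    [[10,31,1],[0,0,7.1],1],
    [[10,31,1],[0,0,7.1],1],
    [[10,31,1],[0,0,7.1],1],
  ],
)

```text
clock: 2.58
eef_pos: [0.3626, 0.0405, 0.2477]
tool_rot: [0.36, 0.933, 0.0, 0.0]
ft_force: [1.1, -0.2, -0.4]
grip_width: 0.0856
grasp_force: 0.0
```

Request:
drive_tool(
  increments=[
    [[10,31,1],[0,0,7.1],1],
    [[10,31,1],[0,0,7.1],1],
    [[10,31,1],[0,0,7.1],1],
    [[10,31,1],[0,0,7.1],1],
    [[10,31,1],[0,0,7.1],1],
    [[10,31,1],[0,0,7.1],1],
    [[10,31,1],[0,0,7.1],1],
    [[10,31,1],[0,0,7.1],1],
  ],
)

```text
clock: 3.25
eef_pos: [0.4426, 0.2885, 0.2553]
tool_rot: [-0.128, 0.992, -0.0, 0.0]
ft_force: [1.9, -1.1, 0.4]
grip_width: 0.0856
grasp_force: 0.0
```

Request:
drive_tool(
  increments=[
    [[10,31,0],[0,0,7.1],1],
    [[0,0,0],[0,0,4],1],
    [[0,0,0],[0,0,0],1],
  ],
)

```text
clock: 3.5
eef_pos: [0.4524, 0.3194, 0.2542]
tool_rot: [-0.221, 0.975, -0.0, -0.001]
ft_force: [-0.0, -0.8, -0.4]
grip_width: 0.0851
grasp_force: 0.0
```

```bash
python3 - <<'E'
from h import *
from scipy.spatial.transform import Rotation as R
o=get_obs();print(np.round(o['joint_pos'],3),o['eef_pos']);M=R.from_quat(o['tool_rot']).as_matrix();print("toolY deg",np.degrees(np.arctan2(M[1,1],M[0,1])),M[:,2])
p=camera("wrist");print(ray(p,0,0)[0])
im=p["image"][:,:,::-1].copy()
for q in("scraper","stand"):
    for d in silhouettes(q,p)[:2]:
        m=d["region"];ys,xs=np.nonzero(m);c,s,a=cv2.minAreaRect(np.c_[xs,ys].astype(np.float32))
        P=[onz(p,*x,.132 if q=="scraper" else .09) for x in cv2.boxPoints((c,s,a))];print(q,d["conf"],np.round(P,4)[:,:2].tolist(),np.mean(P,0))
        cv2.drawContours(im,[np.int32(cv2.boxPoints((c,s,a)))],0,(0,0,255),1)
        if q=="scraper": print(fit([(p,m)],(.076,.024,.042),.09,(.457,.323),.45))
for y in(.45,):
    c,s=np.cos(y),np.sin(y)
    for a,b in((-1,-1),(1,-1),(1,1),(-1,1)):
        X=[.456+a*.038*c-b*.012*s,.3225+a*.038*s+b*.012*c,.132];cv2.circle(im,tuple(int(v) for v in proj(p,X)),3,(0,255,0),-1)
cv2.imwrite("pics/w1.png",im)
E
```

```text
[ 0.615  0.343  0.204  1.433 -0.     0.168] [0.45242406 0.31941073 0.25417391]
toolY deg 115.58062240289544 [-1.17081584e-03 -8.84913793e-04 -9.99998923e-01]
[0.3838464  0.28618215 0.39594683]
scraper 0.93 [[0.4957, 0.3273], [0.4225, 0.2953], [0.4129, 0.3168], [0.4852, 0.3507]] [0.45406065 0.3225177  0.132     ]
(array([0.4579, 0.324 , 0.4094]), np.float64(0.096))
stand 0.63 [[0.5162, 0.3159], [0.4168, 0.2739], [0.3924, 0.3276], [0.4893, 0.3754]] [0.4536739  0.32316765 0.09      ]
```

View pics/w1.png

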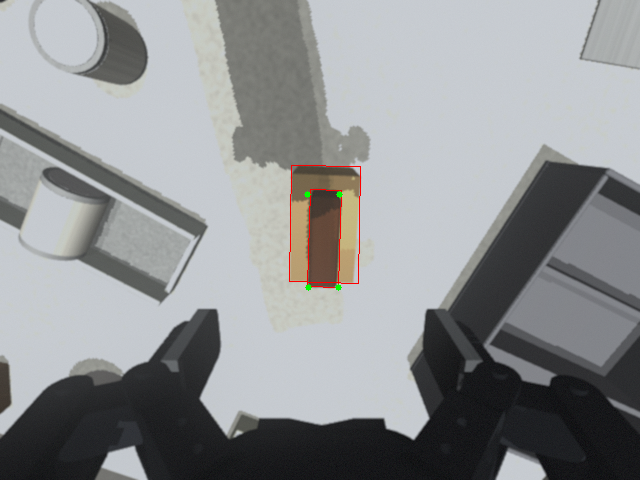

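The handle centre is at (0.456, 0.3235) with yaw about 0.42. In the wrist view the handle lies at px 308–340 × 190–288 and my projected corners agree. Descending to grip it.

Request:
drive_tool(
  increments=[
    [[4,4,-20],[0,0,-1.5],1],
    [[0,0,-35],[0,0,0],1],
    [[0,0,-35],[0,0,0],1],
    [[0,0,-35],[0,0,0],1],
    [[0,0,-25],[0,0,0],1],
    [[0,0,-10],[0,0,0],1],
    [[0,0,0],[0,0,0],1],
  ],
)

```text
clock: 4.23
eef_pos: [0.4547, 0.3197, 0.0931]
tool_rot: [-0.206, 0.979, -0.001, -0.003]
ft_force: [0.7, -0.3, -1.4]
grip_width: 0.0855
grasp_force: 0.0
```

Request:
drive_tool(
  increments=[
    [[0,0,0],[0,0,0],0],
    [[0,0,0],[0,0,0],0],
    [[0,0,0],[0,0,0],0],
    [[0,0,0],[0,0,0],0],
    [[0,0,0],[0,0,0],0],
    [[0,0,0],[0,0,0],0],
    [[0,0,0],[0,0,0],0],
  ],
)

```text
clock: 4.82
eef_pos: [0.4572, 0.3225, 0.0968]
tool_rot: [-0.207, 0.978, 0.001, 0.001]
ft_force: [-1.3, -0.3, 5.9]
grip_width: 0.0234
grasp_force: 59.6
```

Request:
drive_tool(
  increments=[
    [[0,0,8],[0,0,0],0],
    [[0,0,14],[0,0,0],0],
    [[0,0,18],[0,0,0],0],
    [[0,0,18],[0,0,0],0],
    [[0,0,18],[0,0,0],0],
    [[0,0,18],[0,0,0],0],
    [[0,0,18],[0,0,0],0],
    [[0,0,18],[0,0,0],0],
  ],
)

```text
clock: 5.48
eef_pos: [0.4559, 0.3215, 0.226]
tool_rot: [-0.207, 0.978, -0.0, -0.001]
ft_force: [-0.2, -1.0, -0.6]
grip_width: 0.0238
grasp_force: 58.8
```

Request:
drive_tool(
  increments=[
    [[7,-11,0],[0,0,-2],0],
    [[14,-22,0],[0,0,-4],0],
    [[14,-22,0],[0,0,-4],0],
    [[16,-24,0],[0,0,-4],0],
    [[16,-24,0],[0,0,-4],0],
    [[16,-24,0],[0,0,-4],0],
    [[16,-24,0],[0,0,-4],0],
    [[16,-22,0],[0,0,-4],0],
  ],
)

```text
clock: 6.15
eef_pos: [0.5715, 0.1462, 0.2239]
tool_rot: [0.056, 0.998, -0.001, -0.001]
ft_force: [0.9, 0.4, -1.8]
grip_width: 0.0232
grasp_force: 58.9
```

Request:
drive_tool(
  increments=[
    [[0,0,0],[0,0,0],0],
    [[0,0,0],[0,0,0],0],
    [[0,0,0],[0,0,0],0],
  ],
)

```text
clock: 6.4
eef_pos: [0.5708, 0.1481, 0.2241]
tool_rot: [0.054, 0.999, -0.0, -0.001]
ft_force: [-0.8, -0.1, -2.1]
grip_width: 0.0235
grasp_force: 59.0
```

```bash
python3 - <<'E'
from h import *
from scipy.spatial.transform import Rotation as R
o=get_obs();print(o["ft_force"],o["ft_torque"],np.round(o['joint_pos'],3),o['eef_pos']);M=R.from_quat(o['tool_rot']).as_matrix();print("toolY deg",np.degrees(np.arctan2(M[1,1],M[0,1])),M[:,2])
w=camera("wrist");s=camera("side");t=camera("top")
cv2.imwrite("pics/w2.png",w["image"][:,:,::-1])
cv2.imwrite("pics/s2.png",cv2.resize(s["image"][60:360,160:460,::-1],(600,600),interpolation=cv2.INTER_CUBIC))
cv2.imwrite("pics/t2.png",np.ascontiguousarray(t["image"][:,:,::-1]))
r=silhouettes("scraper",s)[:1]
for d in r: print(d["conf"],d["bbox"])
E
```

```text
[-0.82843309 -0.06918939 -2.11622436] [0.00661186 0.00026869 0.00740916] [0.254 0.426 0.25  1.397 0.    0.362] [0.57083779 0.14805598 0.22412367]
toolY deg 83.81594155071468 [-2.40348610e-03 -4.25768442e-04 -9.99997021e-01]
0.84 [310.4, 80.3, 360.1, 140.9]
```

View pics/s2.png

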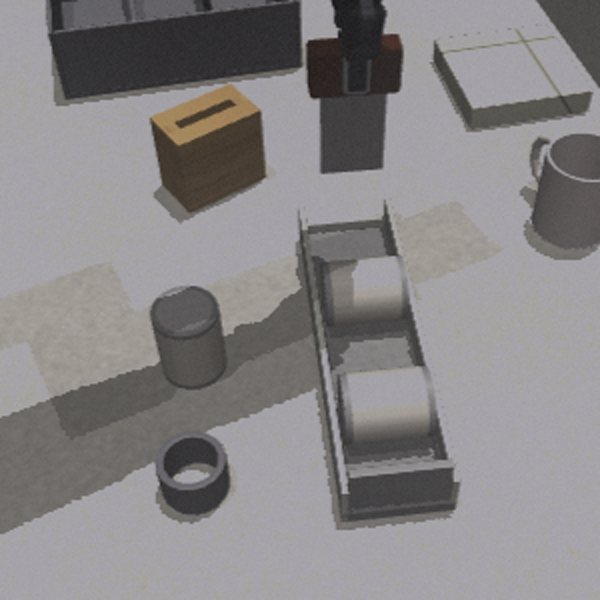

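View pics/w2.png

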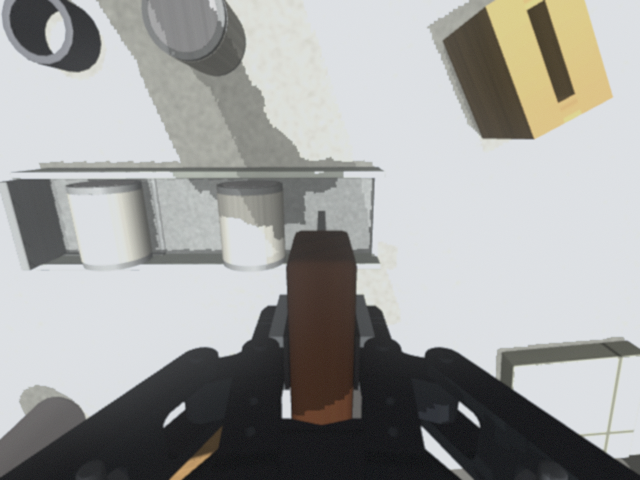

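The blade hangs square over the track, ahead of the can. The bar shows in the wrist view at about px (153, 215) and the stand's slot at about (550, 50). Lowering the blade while computing the bar and slot positions.

```bash
python3 - <<'E'
from h import *
w=camera("wrist")
O=np.array([.5598,.035]);d=np.array([-.1045,-.9945])
for u,v,z in((153,190,.014),(153,215,.014),(153,240,.014),(37,255,.045),(35,178,.045)):
    P=onz(w,u,v,z)[:2];print((P-O)@d)
for u,v in((528,10),(545,0),(574,95),(557,103)): print(onz(w,u,v,.09)[:2])
for q in("can","row_can"):
    for s in silhouettes(q,w)[:2]:
        b=s["bbox"];print(q,s["conf"],b,[round(float((onz(w,u,b[3]-8,.042)[:2]-O)@d),4) for u in(b[0],b[2])])
E
```

```text
0.054215975800963837
0.05792598986236923
0.06180178128166434
0.1611672322577465
0.1449417318643302
[0.42895028 0.30652552]
[0.42421365 0.31757464]
[0.48684497 0.34369124]
[0.49105218 0.33188379]
can 0.73 [212.5, 177.4, 282.3, 272.1] [-0.0075, -0.0765]
row_can 0.82 [70.3, 177.6, 151.3, 268.0] [0.1322, 0.0524]
```

Request:
drive_tool(
  increments=[
    [[0,0,-15],[0,0,0],0],
    [[0,0,-20],[0,0,0],0],
    [[0,0,-20],[0,0,0],0],
    [[0,0,-20],[0,0,0],0],
    [[0,0,-20],[0,0,0],0],
    [[0,0,-12],[0,0,0],0],
    [[0,0,-6],[0,0,0],0],
    [[0,0,0],[0,0,0],0],
  ],
)

```text
clock: 7.42
eef_pos: [0.5702, 0.1488, 0.1107]
tool_rot: [0.053, 0.999, -0.0, -0.002]
ft_force: [-0.4, -1.6, -1.2]
grip_width: 0.023
grasp_force: 59.0
```

Request:
drive_tool(
  increments=[
    [[0,0,0],[0,0,0],0],
    [[0,0,0],[0,0,0],0],
    [[0,0,0],[0,0,0],0],
  ],
)

```text
clock: 7.67
eef_pos: [0.5724, 0.1491, 0.1137]
tool_rot: [0.053, 0.999, 0.0, 0.001]
ft_force: [-0.7, 0.8, -1.3]
grip_width: 0.0233
grasp_force: 59.0
```

Request:
drive_tool(
  increments=[
    [[-0.4,-4,0],[0,0,0],0],
    [[-0.4,-4,0],[0,0,0],0],
    [[-0.4,-4,0],[0,0,0],0],
    [[-0.4,-4,0],[0,0,0],0],
    [[-0.4,-4,0],[0,0,0],0],
    [[-0.4,-4,0],[0,0,0],0],
    [[-0.4,-4,0],[0,0,0],0],
    [[-0.4,-4,0],[0,0,0],0],
  ],
)

```text
clock: 8.33
eef_pos: [0.5682, 0.1163, 0.1123]
tool_rot: [0.053, 0.999, -0.0, -0.0]
ft_force: [-0.2, -0.6, -1.5]
grip_width: 0.023
grasp_force: 59.0
```

Request:
drive_tool(
  increments=[
    [[-0.3,-3,0],[0,0,0],0],
    [[-0.3,-3,0],[0,0,0],0],
    [[-0.3,-3,0],[0,0,0],0],
    [[-0.3,-3,0],[0,0,0],0],
    [[-0.3,-3,0],[0,0,0],0],
    [[-0.3,-3,0],[0,0,0],0],
    [[-0.3,-3,0],[0,0,0],0],
    [[-0.3,-3,0],[0,0,0],0],
  ],
)

```text
clock: 9.0
eef_pos: [0.5658, 0.0925, 0.1123]
tool_rot: [0.053, 0.999, 0.0, 0.0]
ft_force: [-0.1, -0.6, -1.5]
grip_width: 0.0232
grasp_force: 59.0
```

Request:
drive_tool(
  increments=[
    [[-0.3,-3,0],[0,0,0],0],
    [[-0.3,-3,0],[0,0,0],0],
    [[-0.3,-3,0],[0,0,0],0],
    [[-0.3,-3,0],[0,0,0],0],
    [[-0.3,-3,0],[0,0,0],0],
    [[-0.3,-3,0],[0,0,0],0],
    [[-0.3,-3,0],[0,0,0],0],
    [[-0.3,-3,0],[0,0,0],0],
  ],
)

```text
clock: 9.67
eef_pos: [0.5634, 0.0685, 0.1123]
tool_rot: [0.053, 0.999, 0.0, 0.0]
ft_force: [0.5, 1.2, -1.8]
grip_width: 0.0236
grasp_force: 59.0
```

```bash
python3 - <<'E'
from h import *
t=camera("top");s=camera("side")
O=np.array([.5598,.035]);d=np.array([-.1045,-.9945])
for q in("can","row_can"):
  for p in(t,s):
    for x in silhouettes(q,p)[:2]:
        b=x["bbox"];print(q,round(x["conf"],2),np.round(b),(onz(p,(b[0]+b[2])/2,(b[1]+b[3])/2,.06)[:2]-O)@d)
a=cv2.resize(t["image"][180:290,200:420,::-1],(600,300),interpolation=cv2.INTER_CUBIC);b=cv2.resize(s["image"][130:330,260:460,::-1],(300,300),interpolation=cv2.INTER_CUBIC)
cv2.imwrite("pics/m3.png",cv2.resize(np.hstack([a,b]),(798,266)))
E
```

```text
can 0.9 [321. 207. 369. 245.] 0.019141564139105612
row_can 0.57 [341. 210. 377. 257.] 0.09115833211966329
row_can 0.62 [332. 243. 378. 282.] 0.09861756035929031
row_can 0.25 [236. 202. 271. 254.] 0.0034738973248420926
```

View pics/m3.png

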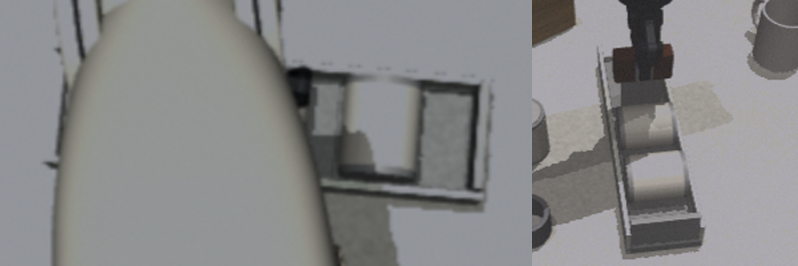

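The can is rolling ahead of the blade by about 10 mm (side crop px 650, 128), and the row can is undisturbed. Going on more slowly.

Request:
drive_tool(
  increments=[
    [[-0.2,-2,0],[0,0,0],0],
    [[-0.2,-2,0],[0,0,0],0],
    [[-0.2,-2,0],[0,0,0],0],
    [[-0.2,-2,0],[0,0,0],0],
    [[-0.2,-2,0],[0,0,0],0],
    [[-0.2,-2,0],[0,0,0],0],
    [[-0.2,-2,0],[0,0,0],0],
    [[-0.2,-2,0],[0,0,0],0],
  ],
)

```text
clock: 10.63
eef_pos: [0.5618, 0.0525, 0.1123]
tool_rot: [0.053, 0.999, -0.0, 0.0]
ft_force: [0.4, -0.0, -1.3]
grip_width: 0.0231
grasp_force: 59.0
```

Request:
drive_tool(
  increments=[
    [[-0.2,-2,0],[0,0,0],0],
    [[-0.2,-2,0],[0,0,0],0],
    [[-0.2,-2,0],[0,0,0],0],
    [[-0.2,-2,0],[0,0,0],0],
    [[-0.2,-2,0],[0,0,0],0],
    [[-0.2,-2,0],[0,0,0],0],
    [[-0.2,-2,0],[0,0,0],0],
    [[-0.2,-2,0],[0,0,0],0],
  ],
)

```text
clock: 11.3
eef_pos: [0.5602, 0.0366, 0.1123]
tool_rot: [0.053, 0.999, -0.0, 0.0]
ft_force: [0.4, -0.8, -1.2]
grip_width: 0.0232
grasp_force: 59.0
```

Request:
drive_tool(
  increments=[
    [[-0.2,-2,0],[0,0,0],0],
    [[-0.2,-2,0],[0,0,0],0],
    [[-0.2,-2,0],[0,0,0],0],
    [[-0.2,-2,0],[0,0,0],0],
    [[-0.2,-2,0],[0,0,0],0],
    [[0,0,0],[0,0,0],0],
  ],
)

```text
clock: 11.8
eef_pos: [0.5591, 0.0264, 0.1123]
tool_rot: [0.054, 0.999, -0.0, -0.0]
ft_force: [0.2, -0.6, -1.2]
grip_width: 0.0232
grasp_force: 59.0
```

```bash
python3 - <<'E'
from h import *
t=camera("top");s=camera("side")
O=np.array([.5598,.035]);d=np.array([-.1045,-.9945])
o=get_obs();print(o["eef_pos"],(o["eef_pos"][:2]-O)@d,o["ft_force"],o["ft_torque"])
for q in("can","row_can"):
  for p in(t,s):
    for x in silhouettes(q,p)[:2]:
        b=x["bbox"];print(q,round(x["conf"],2),np.round(b),(onz(p,(b[0]+b[2])/2,(b[1]+b[3])/2,.06)[:2]-O)@d)
E
```

```text
[0.55919887 0.02670188 0.11228812] 0.008315295437749344 [-0.55549556 -0.00754026 -1.68972076] [ 0.02108152 -0.00229597  0.02076738]
can 0.92 [326. 223. 375. 260.] 0.05460035883026339
row_can 0.75 [358. 213. 385. 256.] 0.11474329686687933
row_can 0.74 [330. 252. 380. 290.] 0.11589240450128836
```

Request:
drive_tool(
  increments=[
    [[-0.2,-1.5,0],[0,0,0],0],
    [[-0.2,-1.5,0],[0,0,0],0],
    [[-0.2,-1.5,0],[0,0,0],0],
    [[-0.1,-1.5,0],[0,0,0],0],
    [[-0.1,-1,0],[0,0,0],0],
    [[-0.1,-1,0],[0,0,0],0],
    [[-0.1,-1,0],[0,0,0],0],
  ],
)

```text
clock: 12.68
eef_pos: [0.5582, 0.0176, 0.1123]
tool_rot: [0.053, 0.999, -0.0, 0.0]
ft_force: [0.1, 1.7, -1.7]
grip_width: 0.023
grasp_force: 59.1
```

Request:
drive_tool(
  increments=[
    [[-0.1,-1,0],[0,0,0],0],
    [[-0.1,-1,0],[0,0,0],0],
    [[-0.1,-1,0],[0,0,0],0],
    [[-0.1,-1,0],[0,0,0],0],
  ],
)

```text
clock: 13.02
eef_pos: [0.5577, 0.0135, 0.1122]
tool_rot: [0.053, 0.999, -0.0, -0.0]
ft_force: [-0.6, 1.0, -1.8]
grip_width: 0.0229
grasp_force: 59.1
```

Request:
drive_tool(
  increments=[
    [[-0.1,-1,0],[0,0,0],0],
    [[-0.1,-1,0],[0,0,0],0],
    [[-0.1,-1,0],[0,0,0],0],
  ],
)

```text
clock: 13.27
eef_pos: [0.5575, 0.0106, 0.1123]
tool_rot: [0.053, 0.999, -0.0, -0.0]
ft_force: [0.7, -0.6, -1.5]
grip_width: 0.0233
grasp_force: 59.0
```

Request:
drive_tool(
  increments=[
    [[0,-0.5,0],[0,0,0],0],
    [[-0.1,-0.5,0],[0,0,0],0],
    [[0,-0.5,0],[0,0,0],0],
    [[-0.1,-0.5,0],[0,0,0],0],
  ],
)

```text
clock: 13.6
eef_pos: [0.5573, 0.0087, 0.1123]
tool_rot: [0.053, 0.999, -0.0, 0.0]
ft_force: [0.5, 0.7, -2.0]
grip_width: 0.0235
grasp_force: 59.0
```

Request:
drive_tool(
  increments=[
    [[0,-0.5,0],[0,0,0],0],
    [[-0.1,-0.5,0],[0,0,0],0],
    [[0,-0.5,0],[0,0,0],0],
    [[-0.1,-0.5,0],[0,0,0],0],
  ],
)

```text
clock: 13.93
eef_pos: [0.5571, 0.0068, 0.1123]
tool_rot: [0.053, 0.999, 0.0, -0.0]
ft_force: [0.4, 0.6, -0.6]
grip_width: 0.0233
grasp_force: 59.0
```

```bash
python3 - <<'E'
from h import *
t=camera("top");s=camera("side")
O=np.array([.5598,.035]);d=np.array([-.1045,-.9945])
f=[get_obs()["ft_force"]]
for q in("can","row_can"):
  for p in(t,s):
    for x in silhouettes(q,p)[:2]:
        b=x["bbox"];f.append(get_obs()["ft_force"]);print(q,round(x["conf"],2),np.round(b),(onz(p,(b[0]+b[2])/2,(b[1]+b[3])/2,.06)[:2]-O)@d)
print(np.round(f,2))
a=cv2.resize(t["image"][180:290,250:420,::-1],(460,300),interpolation=cv2.INTER_CUBIC);b=cv2.resize(s["image"][180:330,290:440,::-1],(300,300),interpolation=cv2.INTER_CUBIC)
cv2.imwrite("pics/m4.png",np.hstack([a,b]))
E
```

```text
can 0.84 [328. 234. 378. 269.] 0.07616909255411022
row_can 0.68 [377. 213. 397. 260.] 0.14279644388430474
row_can 0.6 [332. 262. 385. 297.] 0.1331026422438655
row_can 0.17 [309. 160. 389. 321.] 0.05204801517148833
[[ 0.15  0.27 -1.87]
 [ 0.34  0.4  -0.93]
 [-0.54 -0.43 -0.99]
 [-0.12  0.36 -1.82]
 [-0.12  0.36 -1.82]]
```

View pics/m4.png

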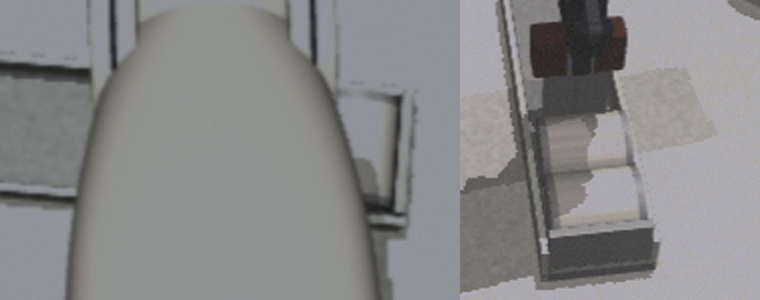

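The cans sit together near the plate (side crop px 590, 165–225), and no pressing force shows yet. Creeping on.

Request:
drive_tool(
  increments=[
    [[0,-0.5,0],[0,0,0],0],
    [[-0.1,-0.5,0],[0,0,0],0],
    [[0,-0.5,0],[0,0,0],0],
    [[-0.1,-0.5,0],[0,0,0],0],
  ],
)

```text
clock: 14.57
eef_pos: [0.5569, 0.0047, 0.1123]
tool_rot: [0.053, 0.999, -0.0, -0.0]
ft_force: [0.1, -0.5, -1.6]
grip_width: 0.0237
grasp_force: 59.0
```

Request:
drive_tool(
  increments=[
    [[0,-0.5,0],[0,0,0],0],
    [[-0.1,-0.5,0],[0,0,0],0],
    [[0,-0.5,0],[0,0,0],0],
    [[-0.1,-0.5,0],[0,0,0],0],
  ],
)

```text
clock: 14.9
eef_pos: [0.5567, 0.0027, 0.1123]
tool_rot: [0.053, 0.999, 0.0, 0.0]
ft_force: [-0.3, 0.5, -2.1]
grip_width: 0.0238
grasp_force: 59.0
```

Request:
drive_tool(
  increments=[
    [[0,-0.5,0],[0,0,0],0],
    [[-0.1,-0.5,0],[0,0,0],0],
    [[0,-0.5,0],[0,0,0],0],
    [[-0.1,-0.5,0],[0,0,0],0],
  ],
)

```text
clock: 15.23
eef_pos: [0.5565, 0.0007, 0.1123]
tool_rot: [0.053, 0.999, 0.0, 0.0]
ft_force: [-0.2, 0.2, -0.4]
grip_width: 0.023
grasp_force: 59.0
```

Request:
drive_tool(
  increments=[
    [[0,-0.5,0],[0,0,0],0],
    [[-0.1,-0.5,0],[0,0,0],0],
    [[0,-0.5,0],[0,0,0],0],
    [[-0.1,-0.5,0],[0,0,0],0],
  ],
)

```text
clock: 15.57
eef_pos: [0.5564, -0.0005, 0.1123]
tool_rot: [0.053, 0.999, 0.001, 0.0]
ft_force: [0.3, 3.3, -2.2]
grip_width: 0.0233
grasp_force: 59.0
```

Request:
drive_tool(
  increments=[
    [[0,-0.3,0],[0,0,0],0],
    [[0,-0.3,0],[0,0,0],0],
    [[0,0,0],[0,0,0],0],
  ],
)

```text
clock: 15.82
eef_pos: [0.5564, -0.0007, 0.1124]
tool_rot: [0.053, 0.999, 0.001, 0.0]
ft_force: [0.7, 6.6, -1.3]
grip_width: 0.0234
grasp_force: 59.1
```

Request:
drive_tool(
  increments=[
    [[0,-0.1,0],[0,0,0],0],
    [[0,0,0],[0,0,0],0],
    [[0,0,0],[0,0,0],0],
  ],
)

```text
clock: 16.07
eef_pos: [0.5564, -0.0007, 0.1123]
tool_rot: [0.053, 0.999, 0.001, 0.0]
ft_force: [0.0, 6.0, -1.2]
grip_width: 0.0232
grasp_force: 59.1
```

Request:
drive_tool(
  increments=[
    [[0,0,0],[0,0,0],0],
    [[0,0,0],[0,0,0],0],
    [[0,0,0],[0,0,0],0],
    [[0,0,0],[0,0,0],0],
  ],
)

```text
clock: 16.4
eef_pos: [0.5564, -0.0007, 0.1124]
tool_rot: [0.053, 0.999, 0.001, 0.0]
ft_force: [0.8, 4.6, -1.1]
grip_width: 0.0234
grasp_force: 59.1
```

Request:
drive_tool(
  increments=[
    [[0,0,0],[0,0,0],0],
    [[0,0,0],[0,0,0],0],
    [[0,0,0],[0,0,0],0],
    [[0,0,0],[0,0,0],0],
  ],
)

```text
clock: 16.73
eef_pos: [0.5564, -0.0007, 0.1124]
tool_rot: [0.053, 0.999, 0.001, 0.0]
ft_force: [-0.5, 5.3, -2.2]
grip_width: 0.0229
grasp_force: 59.1
```

Request:
drive_tool(
  increments=[
    [[0,0,0],[0,0,0],0],
    [[0,0,0],[0,0,0],0],
    [[0,0,0],[0,0,0],0],
    [[0,0,0],[0,0,0],0],
  ],
)

```text
clock: 17.07
eef_pos: [0.5564, -0.0007, 0.1124]
tool_rot: [0.053, 0.999, 0.001, 0.0]
ft_force: [-0.3, 5.5, -1.2]
grip_width: 0.0232
grasp_force: 59.1
```

```bash
python3 - <<'E'
from h import *
s=camera("side")
for q in("can","row_can"):
    for x in silhouettes(q,s)[:2]: print(q,round(x["conf"],2),np.round(x["bbox"]))
f=[]
for i in range(4): f.append(get_obs()["ft_force"]);camera("top")
print(np.round(f,1),get_obs()["eef_pos"])
cv2.imwrite("pics/m5.png",cv2.resize(s["image"][180:330,290:440,::-1],(600,600),interpolation=cv2.INTER_CUBIC))
E
```

```text
can 0.65 [326. 233. 377. 270.]
can 0.56 [310. 166. 392. 318.]
row_can 0.86 [330. 263. 383. 293.]
row_can 0.32 [308. 164. 389. 323.]
[[ 0.6  5.  -2.2]
 [-0.2  5.4 -1.9]
 [ 0.2  4.7 -1.8]
 [ 0.4  5.1 -2. ]] [ 0.55638863 -0.00072498  0.11232811]
```

View pics/m5.png

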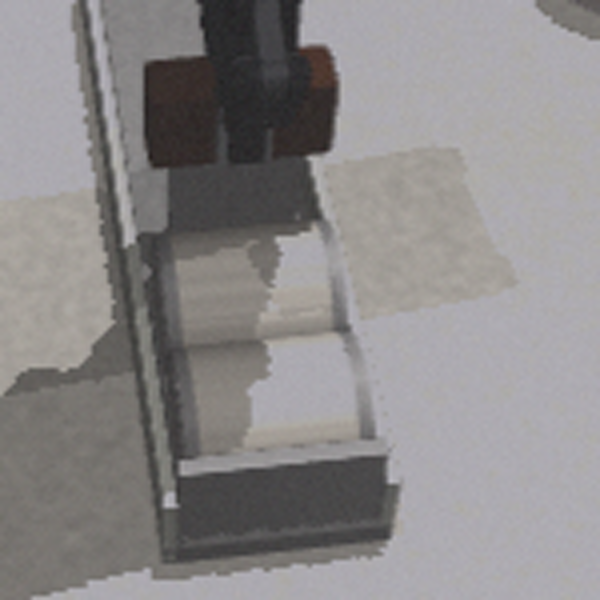

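The row is closed: can, row can and plate are touching (crop px 265, 335 and 280, 450). The force averages about 5.2 N, so I add a little and hold.

Request:
drive_tool(
  increments=[
    [[0,-0.2,0],[0,0,0],0],
    [[0,-0.2,0],[0,0,0],0],
    [[0,0,0],[0,0,0],0],
    [[0,0,0],[0,0,0],0],
  ],
)

```text
clock: 17.75
eef_pos: [0.5565, -0.0008, 0.1124]
tool_rot: [0.053, 0.999, 0.002, 0.0]
ft_force: [-0.6, 6.3, -1.4]
grip_width: 0.0235
grasp_force: 59.1
```

```bash
python3 - <<'E'
from h import *
f=[]
for i in range(6): f.append(get_obs()["ft_force"]);camera("top")
print(np.mean(f,0),get_obs()["eef_pos"])
E
```

```text
[ 0.10447267  5.96787666 -1.89569735] [ 0.55642074 -0.00082287  0.11236163]
```

Request:
drive_tool(
  increments=[
    [[0,-0.2,0],[0,0,0],0],
    [[0,-0.2,0],[0,0,0],0],
    [[0,0,0],[0,0,0],0],
    [[0,0,0],[0,0,0],0],
  ],
)

```text
clock: 18.38
eef_pos: [0.5564, -0.0009, 0.1123]
tool_rot: [0.053, 0.999, 0.002, -0.0]
ft_force: [1.0, 6.3, -2.0]
grip_width: 0.0232
grasp_force: 59.1
```

Request:
drive_tool(
  increments=[
    [[0,0,0],[0,0,0],0],
    [[0,0,0],[0,0,0],0],
    [[0,0,0],[0,0,0],0],
    [[0,0,0],[0,0,0],0],
    [[0,0,0],[0,0,0],0],
    [[0,0,0],[0,0,0],0],
    [[0,0,0],[0,0,0],0],
  ],
)

```text
clock: 18.97
eef_pos: [0.5564, -0.0009, 0.1123]
tool_rot: [0.053, 0.999, 0.002, 0.0]
ft_force: [0.1, 6.0, -1.3]
grip_width: 0.0236
grasp_force: 59.1
```

```bash
python3 - <<'E'
from h import *
f=[]
for i in range(10): f.append(get_obs()["ft_force"]);camera("top")
print(np.mean(f,0),np.ptp(f,0),get_obs()["eef_pos"],get_obs()["clock"])
E
```

```text
[ 0.2622086   6.69446844 -1.73725556] [0.89016779 1.58224563 0.79983354] [ 0.55640794 -0.00089362  0.11236292] 19.4667
```

Request:
drive_tool(
  increments=[
    [[0,-0.2,0],[0,0,0],0],
    [[0,0,0],[0,0,0],0],
    [[0,0,0],[0,0,0],0],
    [[0,0,0],[0,0,0],0],
    [[0,0,0],[0,0,0],0],
    [[0,0,0],[0,0,0],0],
    [[0,0,0],[0,0,0],0],
  ],
)

```text
clock: 20.05
eef_pos: [0.5564, -0.0009, 0.1124]
tool_rot: [0.053, 0.999, 0.002, -0.0]
ft_force: [0.5, 7.8, -1.4]
grip_width: 0.0233
grasp_force: 59.1
```

Request:
drive_tool(
  increments=[
    [[0,0,0],[0,0,0],0],
    [[0,0,0],[0,0,0],0],
    [[0,0,0],[0,0,0],0],
    [[0,0,0],[0,0,0],0],
    [[0,0,0],[0,0,0],0],
    [[0,0,0],[0,0,0],0],
    [[0,0,0],[0,0,0],0],
  ],
)

```text
clock: 20.63
eef_pos: [0.5564, -0.0009, 0.1124]
tool_rot: [0.053, 0.999, 0.002, 0.0]
ft_force: [0.2, 7.0, -0.6]
grip_width: 0.0231
grasp_force: 59.1
```

Request:
drive_tool(
  increments=[
    [[0.1,1,0],[0,0,0],0],
    [[0.1,1,0],[0,0,0],0],
    [[0.2,2,0],[0,0,0],0],
    [[0.4,4,0],[0,0,0],0],
    [[1,10,0],[0,0,0],0],
    [[2,15,0],[0,0,0],0],
    [[2,15,8],[0,0,0],0],
    [[0,0,20],[0,0,0],0],
  ],
)

```text
clock: 21.3
eef_pos: [0.5602, 0.0473, 0.1377]
tool_rot: [0.052, 0.999, -0.0, -0.003]
ft_force: [0.2, 0.4, -1.3]
grip_width: 0.0235
grasp_force: 59.4
```

Request:
drive_tool(
  increments=[
    [[0,0,30],[0,0,0],0],
    [[0,0,30],[0,0,0],0],
    [[0,0,30],[0,0,0],0],
    [[-10,28,0],[0,0,3],0],
    [[-10,28,0],[0,0,5],0],
    [[-10,28,0],[0,0,5],0],
    [[-10,28,0],[0,0,5],0],
    [[0,0,0],[0,0,0],0],
  ],
)

```text
clock: 21.97
eef_pos: [0.5203, 0.1616, 0.2304]
tool_rot: [-0.108, 0.994, 0.001, -0.0]
ft_force: [-0.2, -0.9, -1.6]
grip_width: 0.0234
grasp_force: 59.5
```

```bash
python3 - <<'E'
from h import *
from scipy.spatial.transform import Rotation as R
s=camera("side");t=camera("top")
o=get_obs();print(o["eef_pos"]);M=R.from_quat(o['tool_rot']).as_matrix();print("toolY deg",np.degrees(np.arctan2(M[1,1],M[0,1])),M[:,2])
for q in("can","row_can"):
  for p in (t,s):
    for x in silhouettes(q,p)[:2]: print(q,round(x["conf"],2),np.round(x["bbox"]))
r=silhouettes("scraper",s)[0]
print(r["conf"],r["bbox"])
# side camera view of held scraper, expected blade corners
Y=np.arctan2(M[1,1],M[0,1])-np.pi/2;c,sn=np.cos(Y),np.sin(Y);im=s["image"][:,:,::-1].copy()
e=o["eef_pos"];oz=e[2]-.092
for a in(-1,1):
    for h in(0,85):
        u=proj(s,[e[0]+a*.028*c,e[1]+a*.028*sn,oz+h/1000]);cv2.circle(im,(int(u[0]),int(u[1])),1,(0,0,255),-1)
cv2.imwrite("pics/s6.png",cv2.resize(im[60:330,200:440],None,fx=2.2,fy=2.2,interpolation=cv2.INTER_NEAREST))
E
```

```text
[0.52172303 0.15822159 0.23033693]
toolY deg 101.99491167945753 [ 3.51132994e-04 -1.14304311e-03 -9.99999285e-01]
can 0.7 [332. 210. 363. 257.]
can 0.77 [326. 234. 377. 271.]
row_can 0.8 [363. 214. 398. 258.]
row_can 0.8 [331. 264. 386. 294.]
0.67 [279.0, 78.4, 326.9, 140.8]
```

View pics/s6.png

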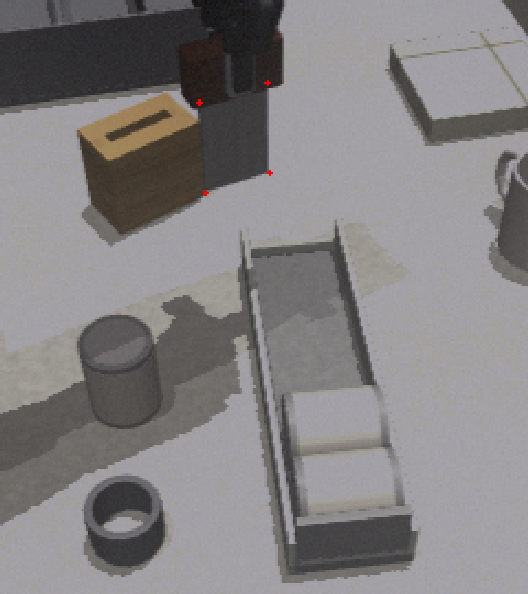

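The cans stay closed up and the scraper is held true: the projected blade corners match at px (205, 192) and (269, 172). Carrying it back over the stand.

Request:
drive_tool(
  increments=[
    [[-10,26,0],[0,0,2],0],
    [[-10,26,0],[0,0,2],0],
    [[-10,26,0],[0,0,2],0],
    [[-10,26,0],[0,0,2],0],
    [[-10,26,0],[0,0,2],0],
    [[-10,26,0],[0,0,2],0],
    [[-5,10,0],[0,0,0],0],
    [[0,0,0],[0,0,0],0],
  ],
)

```text
clock: 22.98
eef_pos: [0.4565, 0.3246, 0.2301]
tool_rot: [-0.208, 0.978, 0.0, -0.0]
ft_force: [0.1, 0.0, -1.1]
grip_width: 0.0233
grasp_force: 59.7
```

Request:
drive_tool(
  increments=[
    [[0,0,0],[0,0,0],0],
    [[0,0,0],[0,0,0],0],
    [[0,0,-20],[0,0,0],0],
    [[0,0,-10],[0,0,0],0],
    [[0,0,0],[0,0,0],0],
    [[0,0,0],[0,0,0],0],
  ],
)

```text
clock: 23.48
eef_pos: [0.457, 0.3217, 0.1995]
tool_rot: [-0.206, 0.979, -0.001, -0.001]
ft_force: [1.3, -0.1, -1.3]
grip_width: 0.0237
grasp_force: 59.7
```

```bash
python3 - <<'E'
from h import *
from scipy.spatial.transform import Rotation as R
s=camera("side");t=camera("top");w=camera("wrist")
o=get_obs();print(o["eef_pos"],o["ft_force"]);M=R.from_quat(o['tool_rot']).as_matrix();print("toolY deg",np.degrees(np.arctan2(M[1,1],M[0,1])),M[:,2])
a=cv2.resize(s["image"][70:180,220:320,::-1],(400,440),interpolation=cv2.INTER_CUBIC);b=cv2.resize(w["image"][150:450,180:460,::-1],(400,440))
cv2.imwrite("pics/s7.png",np.hstack([a,b]))
E
```

```text
[0.45772743 0.32300036 0.20111987] [-1.05680295  0.24552425 -1.01207896]
toolY deg 113.8393886771941 [ 1.08029262e-03  6.76353163e-04 -9.99999188e-01]
```

View pics/s7.png

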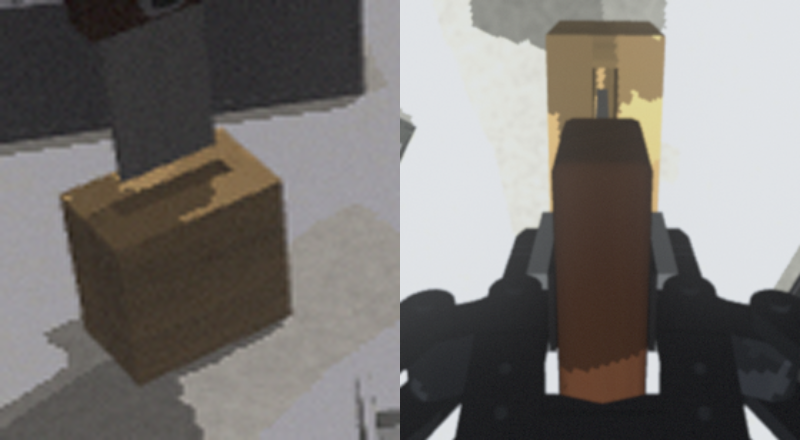

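The blade (crop px 596–608) lies inside the slot (593–618). Inserting it.

Request:
drive_tool(
  increments=[
    [[0,0,-8],[0,0,0],0],
    [[0,0,-8],[0,0,0],0],
    [[0,0,-8],[0,0,0],0],
    [[0,0,-8],[0,0,0],0],
    [[0,0,0],[0,0,0],0],
  ],
)

```text
clock: 24.05
eef_pos: [0.4558, 0.3223, 0.1656]
tool_rot: [-0.207, 0.978, -0.001, -0.002]
ft_force: [-0.3, -0.4, -2.2]
grip_width: 0.0233
grasp_force: 59.7
```

Request:
drive_tool(
  increments=[
    [[0,0,-10],[0,0,0],0],
    [[0,0,-10],[0,0,0],0],
    [[0,0,-10],[0,0,0],0],
    [[0,0,-10],[0,0,0],0],
    [[0,0,-10],[0,0,0],0],
    [[0,0,-10],[0,0,0],0],
    [[0,0,-6],[0,0,0],0],
    [[0,0,0],[0,0,0],0],
  ],
)

```text
clock: 24.72
eef_pos: [0.456, 0.3224, 0.1002]
tool_rot: [-0.207, 0.978, -0.001, -0.002]
ft_force: [0.4, -0.8, -1.5]
grip_width: 0.0233
grasp_force: 59.7
```

Request:
drive_tool(
  increments=[
    [[0,0,-2],[0,0,0],0],
    [[0,0,-2],[0,0,0],0],
    [[0,0,-1],[0,0,0],0],
    [[0,0,0],[0,0,0],0],
  ],
)

```text
clock: 25.05
eef_pos: [0.4573, 0.3232, 0.0975]
tool_rot: [-0.207, 0.978, 0.0, 0.0]
ft_force: [0.4, 0.6, -1.2]
grip_width: 0.0231
grasp_force: 59.7
```

Request:
drive_tool(
  increments=[
    [[0,0,-1],[0,0,0],0],
    [[0,0,-1],[0,0,0],0],
    [[0,0,0],[0,0,0],0],
    [[0,0,0],[0,0,0],0],
  ],
)

```text
clock: 25.38
eef_pos: [0.4575, 0.3234, 0.0968]
tool_rot: [-0.207, 0.978, 0.0, 0.001]
ft_force: [-2.8, -1.0, 5.8]
grip_width: 0.0232
grasp_force: 60.7
```

Seated, as it was at the grasp. Releasing and retreating upward.

Request:
drive_tool(
  increments=[
    [[0,0,0],[0,0,0],0.5],
    [[0,0,0],[0,0,0],0.7],
    [[0,0,0],[0,0,0],1],
    [[0,0,0],[0,0,0],1],
    [[0,0,0],[0,0,0],1],
    [[0,0,0],[0,0,0],1],
    [[0,0,0],[0,0,0],1],
  ],
)

```text
clock: 25.97
eef_pos: [0.4571, 0.3231, 0.0952]
tool_rot: [-0.207, 0.978, -0.0, -0.0]
ft_force: [0.2, 1.2, 0.8]
grip_width: 0.0856
grasp_force: 0.0
```

Request:
drive_tool(
  increments=[
    [[0,0,8],[0,0,0],1],
    [[0,0,20],[0,0,0],1],
    [[0,0,30],[0,0,0],1],
    [[0,0,35],[0,0,0],1],
    [[0,0,35],[0,0,0],1],
    [[0,0,25],[0,0,0],1],
    [[0,0,0],[0,0,0],1],
    [[0,0,0],[0,0,0],1],
  ],
)

```text
clock: 26.63
eef_pos: [0.4581, 0.3238, 0.2511]
tool_rot: [-0.207, 0.978, 0.001, 0.002]
ft_force: [0.1, 0.4, -0.6]
grip_width: 0.0854
grasp_force: 0.0
```

```bash
python3 - <<'E'
from h import *
s=camera("side");t=camera("top");w=camera("wrist")
r=silhouettes("scraper",s)
print([(x["conf"],x["bbox"]) for x in r[:2]], "start bbox 241 94 278 121")
r=silhouettes("scraper",w)[0]
print("fit",fit([(w,r["region"])],(.076,.024,.042),.09,(.457,.323),.42),get_obs()["eef_pos"])
for q in("can","row_can"):
  for p in (t,s):
    for x in silhouettes(q,p)[:1]: print(q,round(x["conf"],2),np.round(x["bbox"]))
E
```

```text
[(0.67, [241.1, 89.8, 281.6, 124.1]), (0.26, [325.3, 233.4, 378.2, 271.4])] start bbox 241 94 278 121
fit (array([0.4586, 0.3234, 0.4074]), np.float64(0.076)) [0.45638467 0.32257983 0.24673207]
can 0.94 [329. 211. 364. 256.]
can 0.83 [325. 233. 378. 272.]
row_can 0.71 [363. 214. 397. 258.]
row_can 0.86 [333. 263. 386. 293.]
```

The scraper is back in its starting pose and the cans are at rest together. Handing in.

```bash
python3 -c "
from workcell import *
print(job_done())"
```

```text
the job is handed in; nothing more can be done
None
```

I handed the job in at about 27 s. The row is closed against the end plate and was held at about 7 N by the wrist sensor for over a second (highest reading 7.8 N). The scraper is back down in its stand and released; the hand-in returned no verdict.

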